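# Sort two tube offcuts by the bore gauge

### The arm

A 6-joint arm with a two-finger parallel gripper is mounted at the origin on the work surface. World frame = base frame: x ahead of the robot, y to its left, z up, the work surface at z = 0. Lengths are in m, angles in rad, forces in N, time in s.
With the tool pointing down it reaches from about 0.375 to 0.9 m from the base axis. Payload 3.1 kg.
Tool frame: the origin (TCP) lies midway between the tips of the shut fingers; the grasp point (between the pads) lies 19 mm behind it (pinch_z is the distance from the TCP to the grasp point, in m); y points along the fingers, z is the direction in which the jaws open and shut, and the axes are right-handed (so a half turn about y gives the same grasp; the last joint's range is limited). The gripper opens to 87 mm and grips with 3 to 60 N. Pads are 19 mm wide; open, the fingers measure 117 mm over their backs; the gripper's body (75 mm by 190 mm) begins 51 mm behind the grasp point.
Start: joints at [-1.524, 0.527, 1.433, -0, 1.181, -0.178], TCP at [0.139, -0.609, 0.19] pointing down, gripper open.
Joint ranges: [-3.08, 3.08], [-0.75, 2.2], [0.22, 2.44], [-1.43, 4.57], [0, 2.65], [-2.85, 2.85]. Speed limits (rad/s): [2.79, 2.79, 3.14, 3.14, 3.14, 3.14].

### API

Orientations are given as a unit quaternion [x, y, z, w].
In Python, from rig import * gives the robot as it stands.
- The arm moves only by the tool drive_tool, never from a script. Its argument "plan" is a list of rows, each a list of 7 numbers: the shift along the tool's x, y, z in mm, then the turn, a rotation vector about the tool's x, y, z in degrees, then the finger opening in mm, from 0 to 87. A call has 1 to 10 rows; each row is the pose to reach, as a shift and turn from the pose commanded when the call began, along the tool's axes at that moment; what a row does not reach only later rows make up. A row lasts 1/10 s, in which the tool goes at most 50 mm and 8.59 degrees, less where a joint would pass 70% of its speed; a pose out of reach is approached as far as the arm can. A call with a gripper value outside its range is refused whole. The fingers move at their own pace and stop on an object; "newtons" is the grip in N (left out, the last holds). Time passes only in rows, so rows that repeat a pose let the fingers close. It gives the time, the measured TCP pose, the force and the opening at its end, in the units of the state.
- get_obs(): the state, without advancing time (a new reading comes with each control period).
- camera(name): name is "scene" or "top" or "wrist"; returns the picture (384x512x3 uint8, blue, green, red); there is no depth.
- get_calibration(name): a dict with "fx", "fy", "cx", "cy" (pixels), "origin" and "rotation" of the camera in the world; the wrist camera has in their place "tool_from_camera" (4x4, takes a point from camera to tool coordinates, whose origin is the TCP and whose axes are the tool frame's). Camera axes: x right, y down, z forward; pixel columns grow to the right and rows downward; lengths in m; the calibration is good to about 2 mm. A picture is of the moment at which its call begins: read the wrist's pose just before it. get_calibration takes no time and is no camera call.
- hand_in(): hands the job in, once; it reports no verdict.
Trained networks look in the newest picture that a camera, given by its name, has taken for a name from the list of things; names that differ only in an ending like _2 or _b are one class to them, and where a whole thing is asked for, a point or a joint stands for the part that bears it (a point fixed in the world has none). Each returns a list of dicts, best first, with "conf" (0 to 1); they miss things now and then, are a little off and sometimes report something else, mostly with a low value. They report only what shows in the picture. A call takes as long as a camera call. They do not tell look-alikes from the thing itself.
- spot_in(camera, target): "location" ([column, row] in pixels, amid what is visible of it).
- mark_of(camera, target): "location" ([column, row] in pixels: a listed point, or the origin of a listed thing).
The state is a dict: "time": time; "q": joint angles; "joint_velocities": joint speeds; "joint_torque": joint torques, N m; "position": TCP position; "tool_rot": TCP orientation; "ft_force": force on the tool from outside, world axes, zero at the start; "moment": the same for the moment, N m; "grip_width": finger opening in m.
Only numpy, scipy, OpenCV 4.12 (cv2) and the standard library are available. Lean on these libraries where they do the work, as an engineer would, in place of code of your own. Each camera call takes 0.05 s, during which the arm holds its last target. There are 200 camera calls.

### The job

Sort the two round steel tube offcuts by whether they fit the bore in the green gauge box: slide the one that fits down through the bore so that it ends inside the box, and stand the one too wide for it upright on the floor of the empty red crate. Either may be done first; the square offcut and the tools on the bench are not part of the job.

Things in the scene. Friction and masses are not known exactly. Their poses are not given: they have to be found in the camera images.
- slim_mid (a point): Slim round steel tube, 34 mm outside diameter, 28 mm inside, 100 mm long, about 0.2 kg, loose, standing upright on the bench. It fits the gauge's bore. The point is its centre, on its axis and half-way up (50 mm above its foot); z runs along the tube.
- wide_mid (a point): Wide round steel tube, 62 mm outside diameter, 55 mm inside, 100 mm long, about 0.4 kg, loose, standing upright on the bench. It is too wide for the bore. The point is its centre, on its axis and half-way up (50 mm above its foot); z runs along the tube.
- gauge_bore (a point): The gauge: a green box fixed to the bench, 150 x 150 mm and 140 mm tall, closed all round (slats on its +x side) with a bare steel top plate 12 mm thick. In the middle of the plate is a round upright bore 54 mm in diameter with a 3 mm chamfer; under the plate is a hollow 122 mm deep with a rubber floor, where a tube that has passed the bore drops free and may stand, lean or lie. The point is the centre of the bore's mouth, level with the top of the plate; z up.
- crate_floor (a point): Open red plastic crate fixed to the bench, outside 210 mm (its x) by 170 mm (its y) and 60 mm tall, walls and floor 5 mm thick, empty. The point is the centre of the inner floor, on its upper face; z up, x along the long side.
Not all that is in view belongs to the job. What is meant by the part that bears gauge_bore is not yellow, and is the smaller of those in its own colour.

How it is judged:
By the outcome, as a careful person would: the job done as asked, in the order asked, and still so for the second after the job is handed in, with the robot touching nothing.
It also fails if it takes over 54 s, if anything falls off the work surface, if the arm or the gripper's body presses on something with over 40 N, if the wrist force passes 120 N, or if a joint passes its speed limit or range.

## Working session

There is one attempt and no reset: what is moved stays moved. The work goes in short steps, Python scripts to look and compute and a tool call to move; the robot and the scene stay as the last step left them, time stands still between calls to the robot, and variables do not carry over. Pictures are saved under pics/ and viewed, about 8 in all and at most 12, crops included, and the job is handed in when it is done.

Besides the shell and the picture viewer there is one more tool, called as name([rows], argument=value, ...), one row to a line, values as JSON. drive_tool: Moves the arm, as the interface text tells. Its arguments: {"type":"object","properties":{"plan":{"type":"array","items":{"type":"array","items":{"type":"number"}}},"newtons":{"type":"number"}},"required":["plan"]}

```bash
mkdir -p pics; ls; python3 - <<'E'
from rig import *
import cv2,numpy as np
o=get_obs();print(o)
for c in("scene","top"):
    cv2.imwrite(f"pics/{c}0.png",camera(c)); k=get_calibration(c);print(c,k)
    for t in("slim_mid","wide_mid","gauge_bore","crate_floor"):
        print(t,[(np.round(d["location"]).tolist(),round(d["conf"],2)) for d in mark_of(c,t)])
print(get_calibration("wrist"))
a=cv2.imread("pics/scene0.png");b=cv2.imread("pics/top0.png")
E
```

```text
pics
{'time': 0.0, 'q': array([-1.52450852e+00,  5.28492643e-01,  1.43388777e+00, -3.34942729e-05,
        1.18139699e+00, -1.78500176e-01]), 'joint_velocities': array([ 0.0006292 ,  0.00234894, -0.0001226 ,  0.00126299,  0.00051781,
        0.0005872 ]), 'joint_torque': array([ 8.37607786e-05, -4.40039492e+01, -1.76592690e+01,  6.31551608e-02,
        5.82008378e-02, -1.70924523e-04]), 'position': array([ 0.13929296, -0.60846032,  0.18896007]), 'tool_rot': array([-0.07927167,  0.70341579, -0.70187286,  0.07935186]), 'ft_force': array([ 0.33054245,  0.66913518, -0.76034482]), 'moment': array([-0.02478863, -0.01228876,  0.00758822]), 'grip_width': 0.08733186453932545}
scene {'fx': 357.7987390351905, 'fy': 357.7987390351905, 'cx': 257.42347213951297, 'cy': 194.5657114221242, 'origin': array([ 0.65043152, -0.39691434,  1.04536335]), 'rotation': array([ 0.95587801,  0.25343756, -0.04078565, -0.14283963])}
slim_mid [([302.0, 156.0], 0.6)]
wide_mid [([342.0, 176.0], 0.58)]
gauge_bore [([211.0, 148.0], 0.96), ([232.0, 241.0], 0.63)]
crate_floor [([326.0, 99.0], 0.76)]
top {'fx': 415.9923369
[... 168 characters left out ...]
61293, -0.69881565,  0.01994806, -0.02423076])}
slim_mid [([196.0, 170.0], 0.44)]
wide_mid [([200.0, 123.0], 0.81)]
gauge_bore [([317.0, 184.0], 0.95), ([243.0, 244.0], 0.85), ([424.0, 147.0], 0.73)]
crate_floor [([125.0, 178.0], 0.62)]
{'fx': 292.9720231444426, 'fy': 292.9720231444426, 'cx': 256.35921989607465, 'cy': 193.5944596147679, 'tool_from_camera': array([[ 6.84466042e-06,  9.57743301e-01,  2.87624353e-01,
        -8.11268349e-02],
       [-5.91512615e-04, -2.87624299e-01,  9.57743135e-01,
        -1.95620900e-01],
       [ 9.99999825e-01, -1.76688860e-04,  5.64548554e-04,
         1.36078921e-04],
       [ 0.00000000e+00,  0.00000000e+00,  0.00000000e+00,
         1.00000000e+00]])}
```

View pics/scene0.png

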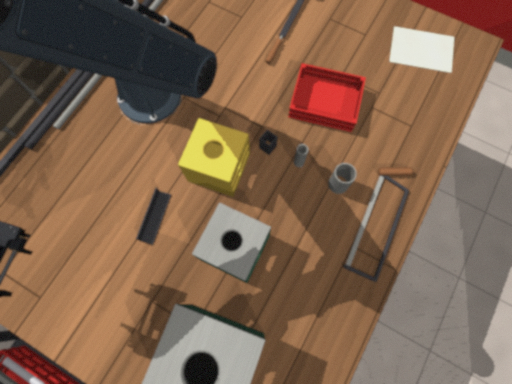

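View pics/top0.png

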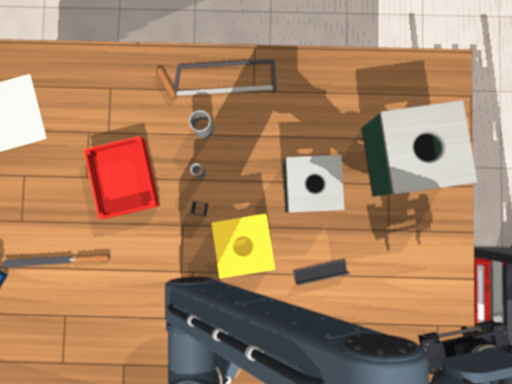

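The scene view shows a yellow box (211,148), a small green gauge with a steel top (232,241) and a large green one (202,370). The top view shows the same three at (243,244), (316,184) and (428,147). "Not yellow, smaller of its colour" means scene (232,241) / top (316,184). Tube candidates are the slim round one (302,153 / 196,170), the wide round one (343,177 / 200,123) and the square black offcut (268,141 / 200,208), which isn't part of the job.

```bash
cat > h.py <<'E'
from rig import *
import cv2,numpy as np
from scipy.spatial.transform import Rotation as R
def ray(c,px,obs=None):
    k=get_calibration(c); d=np.array([(px[0]-k["cx"])/k["fx"],(px[1]-k["cy"])/k["fy"],1.])
    if c=="wrist":
        T=np.eye(4);T[:3,:3]=R.from_quat(obs["tool_rot"]).as_matrix();T[:3,3]=obs["position"]
        T=T@k["tool_from_camera"]; return T[:3,3],T[:3,:3]@d/np.linalg.norm(d)
    d=R.from_quat(k["rotation"]).apply(d); return np.array(k["origin"]),d/np.linalg.norm(d)
def tri(rays):
    A=0;b=0
    for o,d in rays:
        P=np.eye(3)-np.outer(d,d);A=A+P;b=b+P@o
    x=np.linalg.solve(A,b); return x,[np.linalg.norm((np.eye(3)-np.outer(d,d))@(x-o)) for o,d in rays]
def atz(r,z): return r[0]+r[1]*(z-r[0][2])/r[1][2]
def goal(obs,p,Rm=None):
    "tool-axis shift (mm) and rotvec (deg) to TCP p, rot Rm"
    T=R.from_quat(obs["tool_rot"]); return T.inv().apply(np.array(p)-obs["position"])*1000,(T.inv()*Rm).as_rotvec(degrees=True) if Rm is not None else 0
E
python3 - <<'E'
from h import *
np.set_printoptions(precision=4,suppress=True)
for n,s,t in(("slim",(302,156),(196,170)),("wide",(342,176),(200,123)),("bore",(232,241),(316,184)),("crate",(326,99),(125,178)),("bigbox",(201,369),(428,147)),("yellow",(211,148),(243,244))):
    print(n,*tri([ray("scene",s),ray("top",t)]))
print(R.from_quat(get_obs()["tool_rot"]).as_matrix())
a=cv2.imread("pics/scene0.png")[90:300,180:400];cv2.imwrite("pics/c.png",cv2.resize(a,None,fx=3,fy=2.8,interpolation=2)[:600])
# lines in top: bore/crate orientation
b=cv2.imread("pics/top0.png")
m=((b[:,:,2]>120)&(b[:,:,1]<70)).astype(np.uint8);m[:,200:]=0
c=max(cv2.findContours(m,0,1)[0],key=cv2.contourArea);r=cv2.minAreaRect(c);p=cv2.boxPoints(r);print(r)
print(np.array([atz(ray("top",q),.06) for q in p]))
E
```

```text
slim [0.5496 0.04   0.0444] [np.float64(2.042349117659475e-05), np.float64(2.0423491176658503e-05)]
wide [0.6824 0.027  0.0794] [np.float64(0.0010056491664993483), np.float64(0.0010056491664995303)]
bore [ 0.511  -0.2997  0.1426] [np.float64(0.00329365487442472), np.float64(0.003293654874424646)]
crate [0.523  0.2517 0.0426] [np.float64(0.002013531387844141), np.float64(0.002013531387844082)]
bigbox [ 0.6058 -0.5731  0.217 ] [np.float64(0.00275121727008696), np.float64(0.0027512172700867423)]
yellow [ 0.3412 -0.1103  0.1649] [np.float64(0.0033298828356115645), np.float64(0.0033298828356115684)]
[[-0.9749 -0.      0.2228]
 [-0.2228  0.0001 -0.9749]
 [-0.     -1.     -0.0001]]
((121.8411865234375, 177.03530883789062), (72.02091979980469, 62.36751174926758), 77.47119140625)
[[0.6038 0.3706 0.06  ]
 [0.6478 0.1929 0.06  ]
 [0.442  0.1392 0.06  ]
 [0.3987 0.3152 0.06  ]]
```

View pics/c.png

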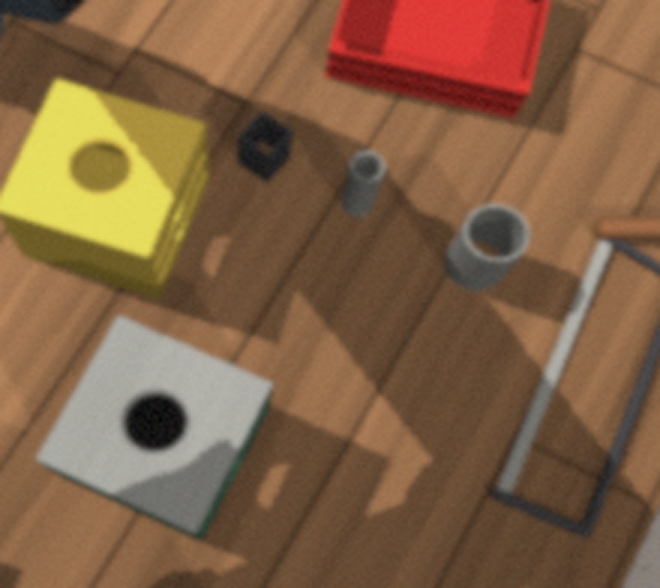

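The close crop confirms it: slim round tube at about (365,165), wide tube at (497,235), and the small green gauge with a steel plate at (155,420) in crop pixels. The triangulated heights are plausible, with the bore at 0.1426 m. I'll raise the tool and move to a viewing spot, keeping the present tool yaw, which also roughly matches the crate's.

drive_tool([
  [0,-50,0,0,0,0,87],
  [0,-110,0,0,0,0,87],
  [-492,-110,-308,0,0,0,87],
  [-492,-110,-308,0,0,0,87],
  [-492,-110,-308,0,0,0,87],
  [-492,-110,-308,0,0,0,87],
  [-492,-110,-308,0,0,0,87],
  [-492,-110,-308,0,0,0,87],
  [-492,-110,-308,0,0,0,87],
  [-492,-110,-308,0,0,0,87],
], newtons=15)

```text
time: 1.5
position: [0.4237, -0.3252, 0.2972]
tool_rot: [0.079, -0.702, 0.703, -0.079]
ft_force: [0.5, -1.4, 0.0]
grip_width: 0.087
```

drive_tool([
  [-150,0,-94,0,0,0,87],
  [-150,0,-94,0,0,0,87],
  [-150,0,-94,0,0,0,87],
  [-150,0,-94,0,0,0,87],
  [-150,0,-94,0,0,0,87],
  [-150,0,-94,0,0,0,87],
  [-150,0,-94,0,0,0,87],
])

```text
time: 2.2
position: [0.547, -0.2025, 0.2968]
tool_rot: [0.079, -0.703, 0.703, -0.079]
ft_force: [-0.1, 0.8, 0.3]
grip_width: 0.0873
```

```bash
cat > look.py <<'E'
from h import *
import sys,pickle
np.set_printoptions(precision=4,suppress=True)
n=sys.argv[1]; o=get_obs(); cv2.imwrite(f"pics/w{n}.png",camera("wrist")); print(o["time"],o["position"])
for t in("slim_mid","wide_mid","gauge_bore","crate_floor"):
    z=dict(slim_mid=.05,wide_mid=.05,gauge_bore=.14,crate_floor=.005)[t]
    for d in mark_of("wrist",t): print(t,np.round(d["location"],1),round(d["conf"],2),atz(ray("wrist",d["location"],o),z))
pickle.dump(o,open(f"o{n}.pkl","wb"))
E
python3 look.py A
```

```text
2.2 [ 0.547  -0.2025  0.2968]
wide_mid [110.6  21.1] 0.64 [0.6884 0.0293 0.05  ]
gauge_bore [325.2 216.4] 0.93 [ 0.5126 -0.3015  0.14  ]
gauge_bore [156.7 299.4] 0.66 [ 0.3399 -0.106   0.14  ]
```

View pics/wA.png

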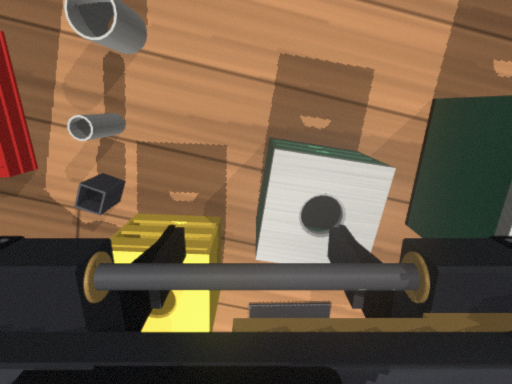

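The bore is at (321,214), slim tube's rim at (82,127), wide tube's rim at (91,17), and the crate at the left edge. I'll take a second view above the tubes.

drive_tool([
  [-38,0,-240,0,0,0,87],
  [-38,0,-240,0,0,0,87],
  [-38,0,-240,0,0,0,87],
  [-38,0,-240,0,0,0,87],
  [-38,0,-240,0,0,0,87],
  [-38,0,-240,0,0,0,87],
  [-38,0,-240,0,0,0,87],
])

```text
time: 3.15
position: [0.5312, 0.0411, 0.2971]
tool_rot: [0.08, -0.702, 0.703, -0.08]
ft_force: [-0.6, 0.2, 1.1]
grip_width: 0.0868
```

```bash
python3 look.py B
```

```text
3.15 [0.5312 0.0411 0.2971]
slim_mid [261.7 153.6] 0.97 [0.5444 0.0352 0.05  ]
wide_mid [289.7  57. ] 0.75 [0.6837 0.0282 0.05  ]
gauge_bore [504.9 243.8] 0.97 [ 0.5134 -0.302   0.14  ]
gauge_bore [324.7 324.2] 0.62 [ 0.3366 -0.1061  0.14  ]
crate_floor [119.9 131.5] 0.66 [0.521  0.2667 0.005 ]
```

View pics/wB.png

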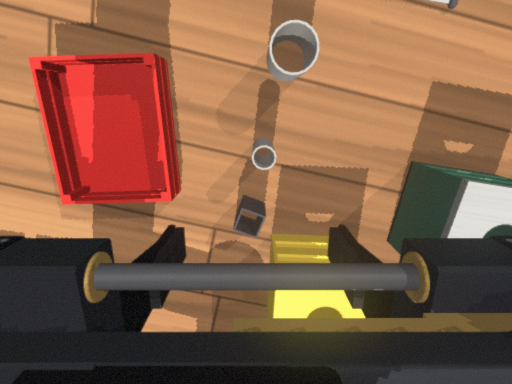

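View B: slim rim at (264,157), wide rim at (294,48), square offcut at (250,215), crate centre about (110,130).

```bash
python3 - <<'E'
from h import *
import pickle
np.set_printoptions(precision=4,suppress=True)
A=pickle.load(open("oA.pkl","rb"));B=pickle.load(open("oB.pkl","rb"))
w=lambda p,o:ray("wrist",p,o)
for n,a,b,s,t in(("slim rim",(82,127),(264,157),(302.5,147.5),(196.5,169)),("wide rim",(91,17),(294,48),(345,170),(201,122.5))):
    print(n,"AB",*tri([w(a,A),w(b,B)]),"all",*tri([w(a,A),w(b,B),ray("scene",s),ray("top",t)]),atz(w(b,B),.1))
print("bore",*tri([w((321,214),A),w((504.9,243.8),B)]), *tri([w((321,214),A),w((504.9,243.8),B),ray("scene",(232,240.5)),ray("top",(316,184))]),atz(w((321,214),A),.14))
c=np.array([atz(w(p,B),.06) for p in((31,57),(164,55),(181,192),(64,204))]);print(c,c.mean(0))
b=np.array([atz(w(p,B),.005) for p in((62,66),(155,64),(166,191),(74,191))]);print(b,b.mean(0))
E
```

```text
slim rim AB [0.548  0.0336 0.0962] [np.float64(0.0005128939499765173), np.float64(0.0005128939499765086)] all [0.5473 0.0333 0.1025] [np.float64(0.00345902288253146), np.float64(0.0013619194071950412), np.float64(0.005665473362855158), np.float64(0.003091563828131877)] [0.5481 0.0338 0.1   ]
wide rim AB [0.6835 0.029  0.0994] [np.float64(0.0028620172072515797), np.float64(0.00286201720725155)] all [0.6805 0.0267 0.1097] [np.float64(0.0035339055855265335), np.float64(0.005044156637169448), np.float64(0.006071603070745357), np.float64(0.006427779901886944)] [0.6863 0.0292 0.1   ]
bore [ 0.5166 -0.2927  0.1488] [np.float64(0.0007288749470339462), np.float64(0.0007288749470340377)] [ 0.5124 -0.2985  0.1409] [np.float64(0.003849096237386182), np.float64(0.002390338294253918), np.float64(0.002209694821563646), np.float64(0.005224701326930034)] [ 0.5146 -0.2953  0.14  ]
[[0.6034 0.3697 0.06  ]
 [0.6462 0.1949 0.06  ]
 [0.4604 0.1432 0.06  ]
 [0.4002 0.3177 0.06  ]] [0.5275 0.2564 0.06  ]
[[0.6002 0.3627 0.005 ]
 [0.6352 0.2239 0.005 ]
 [0.4373 0.1794 0.005 ]
 [0.4015 0.3346 0.005 ]] [0.5186 0.2751 0.005 ]
```

Heights agree with the text: rims at 96–103 mm and the bore plate at about 141 mm. Slim tube is at (0.548, 0.034). Next I descend to TCP z 0.065 and grip.

drive_tool([
  [-15,50,11,0,0,0,87],
  [-15,100,11,0,0,0,87],
  [-15,150,11,0,0,0,87],
  [-15,190,11,0,0,0,87],
  [-15,220,11,0,0,0,87],
  [-15,232,11,0,0,0,87],
  [-15,232,11,0,0,0,87],
  [-15,232,11,0,0,0,20],
  [-15,232,11,0,0,0,20],
  [-15,232,11,0,0,0,20],
], newtons=25)

```text
time: 4.4
position: [0.5498, 0.0331, 0.0666]
tool_rot: [0.078, -0.702, 0.703, -0.081]
ft_force: [0.1, 0.2, -0.1]
grip_width: 0.0708
```

drive_tool([
  [0,0,0,0,0,0,20],
  [0,0,0,0,0,0,20],
  [0,0,0,0,0,0,20],
  [0,0,0,0,0,0,20],
  [0,0,0,0,0,0,20],
])

```text
time: 4.9
position: [0.5483, 0.0335, 0.0648]
tool_rot: [-0.079, 0.703, -0.703, 0.079]
ft_force: [-0.4, 0.6, 0.5]
grip_width: 0.0319
```

drive_tool([
  [0,0,0,0,0,0,20],
  [0,0,0,0,0,0,20],
])

```text
time: 5.1
position: [0.5484, 0.0335, 0.0649]
tool_rot: [-0.079, 0.703, -0.703, 0.079]
ft_force: [-0.5, 1.0, 1.1]
grip_width: 0.0321
```

```bash
python3 - <<'E'
from h import *
o=get_obs();print(o["position"],o["grip_width"],o["ft_force"]);cv2.imwrite("pics/g1.png",camera("wrist"))
E
```

```text
[0.54837118 0.03345507 0.06485518] 0.03206625449809333 [-0.46326381  1.03658894  1.13140547]
```

View pics/g1.png

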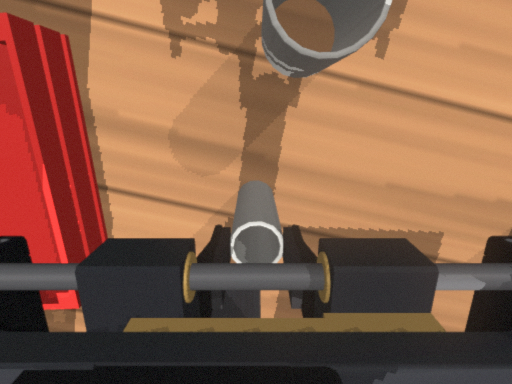

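The slim tube is between the pads, with its rim centred at (257,243). The width is steady at 32 mm, so the pads are compliant. I'll measure the tube's offset in the tool frame.

```bash
python3 - <<'E'
from h import *
np.set_printoptions(precision=4,suppress=True)
o=get_obs();p=atz(ray("wrist",(257,243),o),.1);T=R.from_quat(o["tool_rot"])
off=T.inv().apply(p-o["position"]);print(p,off*1000)
up=np.array([o["position"][0],o["position"][1],.28]);print(goal(o,up))
print(goal(o,[.5135,-.2985,.28]), T.as_matrix())
E
```

```text
[0.5503 0.0333 0.1   ] [ -1.8462 -35.1235   0.6163]
(array([   0.0105, -215.1233,   -0.0427]), 0)
(array([ 107.9945, -215.1807,  315.7918]), 0) [[-0.9748 -0.0001  0.2229]
 [-0.2229  0.0002 -0.9748]
 [ 0.     -1.     -0.0002]]
```

drive_tool([
  [0,-20,0,0,0,0,20],
  [0,-60,0,0,0,0,20],
  [0,-110,0,0,0,0,20],
  [0,-160,0,0,0,0,20],
  [0,-205,0,0,0,0,20],
  [16,-215,47,0,0,0,20],
  [33,-215,94,0,0,0,20],
  [50,-215,141,0,0,0,20],
  [66,-215,188,0,0,0,20],
  [82,-215,235,0,0,0,20],
])

```text
time: 6.15
position: [0.5197, -0.2156, 0.2791]
tool_rot: [-0.08, 0.703, -0.702, 0.079]
ft_force: [1.2, -0.4, -1.9]
grip_width: 0.0313
```

drive_tool([
  [16,0,44,0,0,0,20],
  [26,0,75,0,0,0,20],
  [28,0,81,0,0,0,20],
  [28,0,81,0,0,0,20],
  [28,0,81,0,0,0,20],
  [28,0,81,0,0,0,20],
])

```text
time: 6.75
position: [0.5116, -0.2974, 0.2796]
tool_rot: [-0.08, 0.703, -0.702, 0.08]
ft_force: [0.2, 0.6, -3.0]
grip_width: 0.0309
```

```bash
python3 - <<'E'
from h import *
np.set_printoptions(precision=4,suppress=True)
o=get_obs();print(o["position"],o["grip_width"],o["ft_force"]);im=camera("wrist");cv2.imwrite("pics/g2.png",cv2.resize(im[100:300,150:360],None,fx=2.8,fy=2.8))
camera("top");print(mark_of("top","gauge_bore")[:2],mark_of("top","slim_mid"))
cv2.imwrite("pics/t2.png",camera("scene"))
print(mark_of("scene","gauge_bore")[:2],mark_of("scene","slim_mid"))
E
```

```text
[ 0.5116 -0.2974  0.2796] 0.03091419244665381 [ 0.1719  0.6049 -2.9649]
[{'location': [314.7, 181.7], 'conf': 0.92}, {'location': [245.9, 244.6], 'conf': 0.59}] []
[{'location': [198.0, 370.3], 'conf': 0.65}, {'location': [214.5, 148.0], 'conf': 0.63}] []
```

View pics/g2.png

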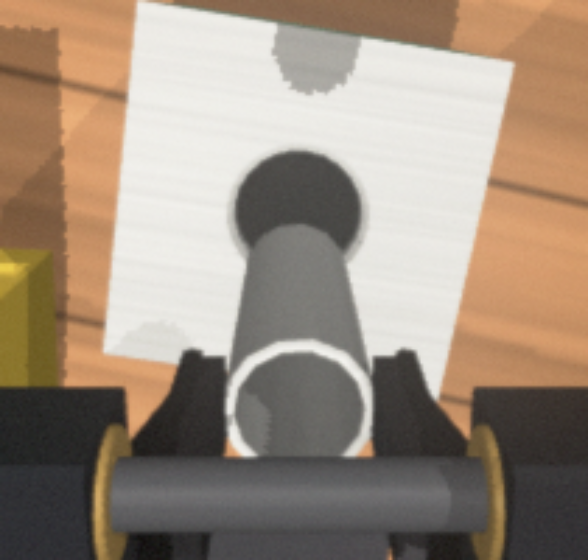

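The tube is held straight and the bore lies right ahead of its foot. I'll compute the residual offset from these wrist pixels.

```bash
python3 - <<'E'
from h import *
np.set_printoptions(precision=1,suppress=True)
o=get_obs();T=R.from_quat(o["tool_rot"]);z=o["position"][2]
f=lambda c,zz:T.inv().apply(atz(ray("wrist",(150+c[0]/2.8,100+c[1]/2.8),o),zz)-o["position"])*1000
print("bore",f((299,215),.14)," rows205/222",f((299,205),.14),f((299,222),.14))
print("rim",f((300,408),z+.035),"foot far edge",f((298,225),z-.065)+[17,0,0],"foot mid",f((298,250),z-.065))
E
```

```text
bore [ -1.  140.    0.8]  rows205/222 [ -5.3 140.    0.8] [  2.1 140.    0.8]
rim [  0.  -35.    0.7] foot far edge [ 1.5 65.   0.4] foot mid [-7.  65.   0.4]
```

drive_tool([
  [-2,25,0,0,0,0,20],
  [-2,50,0,0,0,0,20],
  [-2,65,0,0,0,0,20],
  [-2,75,0,0,0,0,20],
  [-2,83,0,0,0,0,20],
  [-2,91,0,0,0,0,20],
  [-2,103,0,0,0,0,20],
  [-2,118,0,0,0,0,20],
  [-2,130,0,0,0,0,20],
  [-2,130,0,0,0,0,20],
])

```text
time: 8.1
position: [0.5124, -0.2978, 0.1479]
tool_rot: [-0.08, 0.704, -0.702, 0.078]
ft_force: [0.1, 0.4, -3.1]
grip_width: 0.0317
```

drive_tool([
  [0,0,0,0,0,0,20],
  [0,0,0,0,0,0,20],
])

```text
time: 8.3
position: [0.5142, -0.2993, 0.1505]
tool_rot: [0.079, -0.702, 0.703, -0.08]
ft_force: [0.3, -0.0, -2.2]
grip_width: 0.0313
```

No contact force and the foot is about 55 mm below the plate. Release, then lift.

drive_tool([
  [0,0,0,0,0,0,80],
  [0,0,0,0,0,0,80],
  [0,0,0,0,0,0,80],
  [0,0,0,0,0,0,80],
  [0,0,0,0,0,0,87],
  [0,0,0,0,0,0,87],
  [0,-30,0,0,0,0,87],
  [0,-80,0,0,0,0,87],
  [0,-130,0,0,0,0,87],
  [0,-130,0,0,0,0,87],
])

```text
time: 9.3
position: [0.5176, -0.302, 0.2881]
tool_rot: [0.075, -0.698, 0.707, -0.084]
ft_force: [0.2, -0.6, 0.5]
grip_width: 0.0865
```

```bash
python3 - <<'E'
from h import *
np.set_printoptions(precision=4,suppress=True)
o=get_obs();print(o["position"],o["ft_force"],o["grip_width"]);im=camera("wrist");cv2.imwrite("pics/g3.png",cv2.resize(im[100:300,100:410],None,fx=2.5,fy=2.5))
print(mark_of("wrist","slim_mid"))
print(goal(o,[o["position"][0],o["position"][1],.30]),goal(o,[.684,.029,.30]))
E
```

```text
[ 0.5176 -0.302   0.2881] [ 0.2263 -0.6242  0.4781] 0.08652077267034729
[{'location': [250.8, 168.4], 'conf': 0.57}]
(array([ -0.1209, -11.8648,   0.162 ]), 0) (array([-236.2004,  -13.3576, -285.3845]), 0)
```

View pics/g3.png

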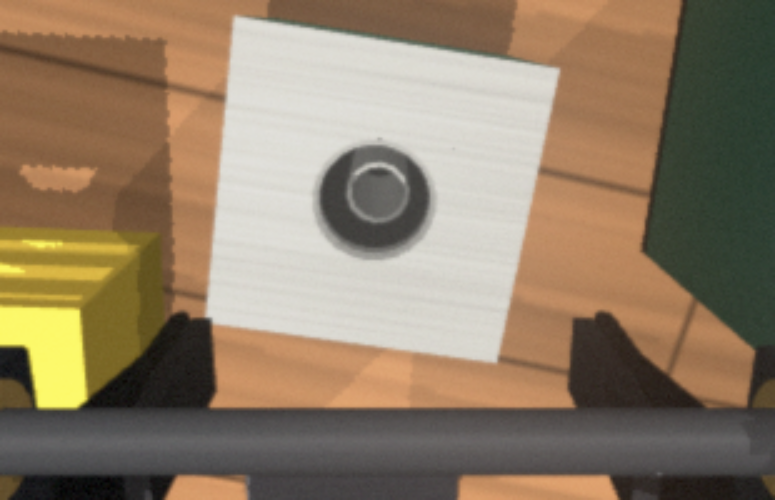

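The slim tube stands inside the gauge, with its rim visible down the bore at (378,192), well below the plate. Next, the wide tube.

drive_tool([
  [-32,-13,-38,0,0,0,87],
  [-64,-13,-76,0,0,0,87],
  [-96,-13,-114,0,0,0,87],
  [-128,-13,-152,0,0,0,87],
  [-160,-13,-190,0,0,0,87],
  [-192,-13,-228,0,0,0,87],
  [-222,-13,-265,0,0,0,87],
  [-236,-13,-285,0,0,0,87],
  [-236,-13,-285,0,0,0,87],
  [-236,-13,-285,0,0,0,87],
])

```text
time: 10.4
position: [0.6789, 0.032, 0.2904]
tool_rot: [-0.081, 0.703, -0.703, 0.078]
ft_force: [0.4, -0.4, 0.6]
grip_width: 0.087
```

drive_tool([
  [0,0,0,0,0,0,87],
  [0,0,0,0,0,0,87],
  [0,0,0,0,0,0,87],
])

```text
time: 10.7
position: [0.6798, 0.0302, 0.2928]
tool_rot: [0.079, -0.703, 0.703, -0.079]
ft_force: [-0.2, -0.5, -0.4]
grip_width: 0.0868
```

```bash
python3 - <<'E'
from h import *
np.set_printoptions(precision=4,suppress=True)
o=get_obs();print(o["time"],o["position"]);im=camera("wrist");cv2.imwrite("pics/g4.png",im)
for d in mark_of("wrist","wide_mid"): print(d,atz(ray("wrist",d["location"],o),.05))
for d in spot_in("wrist","wide_mid"): print(d)
E
```

```text
10.7 [0.6798 0.0302 0.2928]
{'location': [258.2, 158.8], 'conf': 0.55} [0.6846 0.0281 0.05  ]
{'location': [258.9, 168.6], 'conf': 0.59}
```

View pics/g4.png

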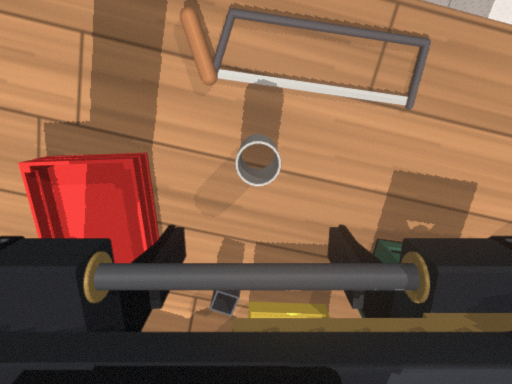

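Wide rim is at (258,163), between the fingers, with nothing else beneath them.

```bash
python3 - <<'E'
from h import *
np.set_printoptions(precision=4,suppress=True)
o=get_obs();p=atz(ray("wrist",(258,163),o),.1);print(o["position"],p,goal(o,[p[0],p[1],.065]))
E
```

```text
[0.68   0.0308 0.2931] [0.6877 0.0299 0.1   ] (array([ -7.2909, 228.0874,   2.5628]), 0)
```

drive_tool([
  [-6,40,3,0,0,0,87],
  [-6,85,3,0,0,0,87],
  [-6,120,3,0,0,0,87],
  [-6,150,3,0,0,0,87],
  [-6,180,3,0,0,0,87],
  [-6,205,3,0,0,0,87],
  [-6,222,3,0,0,0,87],
  [-6,228,3,0,0,0,87],
  [-6,228,3,0,0,0,87],
  [-6,228,3,0,0,0,87],
])

```text
time: 11.85
position: [0.6876, 0.0298, 0.066]
tool_rot: [0.079, -0.702, 0.703, -0.08]
ft_force: [-0.4, -0.4, 0.4]
grip_width: 0.0873
```

drive_tool([
  [0,0,0,0,0,0,45],
  [0,0,0,0,0,0,45],
  [0,0,0,0,0,0,45],
  [0,0,0,0,0,0,45],
  [0,0,0,0,0,0,45],
  [0,0,0,0,0,0,45],
  [0,0,0,0,0,0,45],
], newtons=30)

```text
time: 12.55
position: [0.6869, 0.0299, 0.0653]
tool_rot: [0.079, -0.702, 0.703, -0.08]
ft_force: [0.0, -0.1, 3.8]
grip_width: 0.0595
```

```bash
python3 - <<'E'
from h import *
np.set_printoptions(precision=4,suppress=True)
o=get_obs();p=o["position"];print(p,o["grip_width"],o["ft_force"])
im=camera("wrist");cv2.imwrite("pics/g5.png",im)
print([d["location"] for d in mark_of("wrist","wide_mid")])
print(goal(o,[.523-.002,.2565,.24]),p[2])
E
```

```text
[0.6869 0.0299 0.0653] 0.05949139741803059 [ 0.0061 -0.1454  3.8438]
[[258.3, 214.3]]
(array([ 111.0322, -174.8722, -257.8256]), 0) 0.06531010651031653
```

View pics/g5.png

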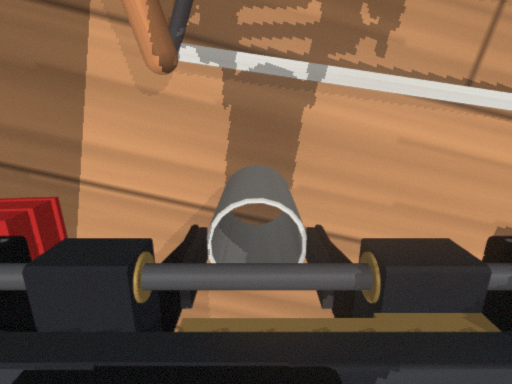

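The wide tube is gripped at its centre (rim about (257,243), width 59.5 mm, compliance as before). I'll lift it and carry it over the crate.

drive_tool([
  [0,-20,0,0,0,0,45],
  [0,-60,0,0,0,0,45],
  [0,-105,0,0,0,0,45],
  [0,-150,0,0,0,0,45],
  [0,-175,0,0,0,0,45],
  [16,-175,-37,0,0,0,45],
  [32,-175,-74,0,0,0,45],
  [48,-175,-111,0,0,0,45],
  [64,-175,-148,0,0,0,45],
  [80,-175,-185,0,0,0,45],
])

```text
time: 13.65
position: [0.5647, 0.1936, 0.2376]
tool_rot: [-0.081, 0.703, -0.702, 0.077]
ft_force: [-0.5, 0.6, -5.1]
grip_width: 0.0593
```

drive_tool([
  [16,0,-37,0,0,0,45],
  [28,0,-65,0,0,0,45],
  [31,0,-73,0,0,0,45],
  [31,0,-73,0,0,0,45],
  [31,0,-73,0,0,0,45],
  [31,0,-73,0,0,0,45],
])

```text
time: 14.25
position: [0.5218, 0.2556, 0.2394]
tool_rot: [0.079, -0.702, 0.703, -0.079]
ft_force: [-0.8, 0.3, -5.0]
grip_width: 0.0592
```

```bash
python3 - <<'E'
from h import *
np.set_printoptions(precision=4,suppress=True)
o=get_obs();print(o["time"],o["position"],o["grip_width"],o["ft_force"]);im=camera("wrist");cv2.imwrite("pics/g6.png",im)
E
```

```text
14.25 [0.5218 0.2556 0.2394] 0.05922966666119637 [-0.8098  0.3141 -4.9829]
```

View pics/g6.png

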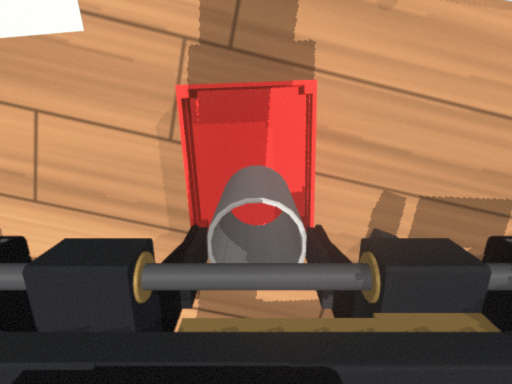

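The tube is above the crate. The crate's rim midline (column ≈249) is a few mm left of the tube (257), so I shift −5 mm along tool z while lowering.

drive_tool([
  [0,30,-5,0,0,0,45],
  [0,65,-5,0,0,0,45],
  [0,100,-5,0,0,0,45],
  [0,125,-5,0,0,0,45],
  [0,145,-5,0,0,0,45],
  [0,155,-5,0,0,0,45],
  [0,160,-5,0,0,0,45],
  [0,163,-5,0,0,0,45],
  [0,163,-5,0,0,0,45],
  [0,163,-5,0,0,0,45],
])

```text
time: 15.3
position: [0.5206, 0.2619, 0.0778]
tool_rot: [-0.079, 0.703, -0.703, 0.08]
ft_force: [0.3, 0.4, -5.5]
grip_width: 0.0596
```

drive_tool([
  [0,1,0,0,0,0,45],
  [0,2,0,0,0,0,45],
  [0,3,0,0,0,0,45],
  [0,4,0,0,0,0,45],
  [0,4,0,0,0,0,45],
])

```text
time: 15.8
position: [0.5196, 0.2617, 0.0727]
tool_rot: [0.079, -0.703, 0.703, -0.079]
ft_force: [0.3, 0.0, -6.8]
grip_width: 0.0596
```

drive_tool([
  [0,1,0,0,0,0,45],
  [0,2,0,0,0,0,45],
  [0,2,0,0,0,0,45],
  [0,2,0,0,0,0,45],
])

```text
time: 16.2
position: [0.5197, 0.2617, 0.0708]
tool_rot: [0.079, -0.703, 0.703, -0.079]
ft_force: [-0.6, 0.5, -4.8]
grip_width: 0.0593
```

drive_tool([
  [0,1,0,0,0,0,45],
  [0,1,0,0,0,0,45],
  [0,2,0,0,0,0,45],
  [0,2,0,0,0,0,45],
])

```text
time: 16.6
position: [0.5201, 0.2618, 0.0703]
tool_rot: [-0.079, 0.703, -0.703, 0.08]
ft_force: [-3.6, -0.8, 4.1]
grip_width: 0.0595
```

Contact with the floor (force changed by +9 N). Release and lift.

drive_tool([
  [0,0,0,0,0,0,70],
  [0,0,0,0,0,0,87],
  [0,0,0,0,0,0,87],
  [0,0,0,0,0,0,87],
  [0,0,0,0,0,0,87],
  [0,0,0,0,0,0,87],
  [0,-20,0,0,0,0,87],
  [0,-60,0,0,0,0,87],
  [0,-110,0,0,0,0,87],
  [0,-150,0,0,0,0,87],
])

```text
time: 17.6
position: [0.5202, 0.2618, 0.2211]
tool_rot: [-0.079, 0.703, -0.703, 0.08]
ft_force: [0.8, 0.3, -0.9]
grip_width: 0.0873
```

drive_tool([
  [0,-60,0,0,0,0,87],
  [0,-60,0,0,0,0,87],
  [50,-60,0,0,0,0,87],
  [50,-60,120,0,0,0,87],
  [50,-60,120,0,0,0,87],
  [50,-60,120,0,0,0,87],
  [50,-60,120,0,0,0,87],
])

```text
time: 18.3
position: [0.4981, 0.1311, 0.2782]
tool_rot: [0.078, -0.703, 0.703, -0.078]
ft_force: [0.2, 0.4, -0.3]
grip_width: 0.0868
```

```bash
python3 - <<'E'
from h import *
np.set_printoptions(precision=4,suppress=True)
o=get_obs();print(o["time"],o["position"],o["ft_force"]);w=camera("wrist");s=camera("scene")
cv2.imwrite("pics/end.png",np.hstack([cv2.resize(w,(400,300)),cv2.resize(s[40:280,140:440],(400,320))[:300]]))
d=mark_of("scene","wide_mid");e=mark_of("wrist","wide_mid");print(d,e)
if d and e: print(tri([ray("scene",d[0]["location"]),ray("wrist",e[0]["location"],o)]))
E
```

```text
18.3 [0.4981 0.1311 0.2782] [ 0.2069  0.4002 -0.3347]
[{'location': [327.2, 89.9], 'conf': 0.78}] [{'location': [167.5, 128.6], 'conf': 0.61}]
(array([0.5217, 0.2542, 0.0873]), [np.float64(0.002581758071942268), np.float64(0.0025817580719420083)])
```

View pics/end.png

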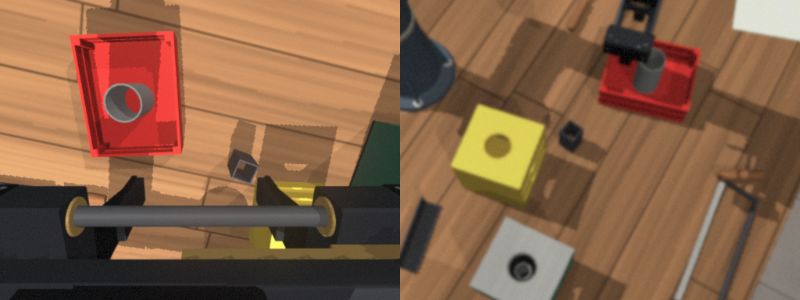

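The wide tube stands upright inside the crate (wrist (125,103), scene (650,70)). The slim tube is visible down the gauge's bore at (521,268), and the gripper is clear of everything. Handing in.

```bash
python3 -c "
from rig import *
print(hand_in())"
```

```text
the job is handed in; nothing more can be done
None
```

Both tubes are sorted and the job is handed in at about 18.4 s of the 54 s allowed; hand-in reports no verdict.

- **Slim tube:** I lowered it through the bore of the smaller green gauge and released it. It met no measurable resistance on the way down. The wrist picture showed its rim inside the box, well below the plate, and it was still there in the last scene picture.
- **Wide tube:** I set it upright on the red crate's floor near the centre. The wrist force changed by about 9 N at contact. The final wrist and scene pictures show it standing, with the gripper clear of everything.

These readings disagreed slightly, none enough to matter:
- **Grip widths:** they read 2–3 mm under the tube diameters, which I took to be pads giving a little.
- **Wide tube's final height:** the networks' two-view estimate put its centre at 87 mm against an expected 55 mm. They seem to have marked nearer its rim, and a similar estimate before I moved it was also high.
- **Position measurements:** different views of the same point differed by 3–6 mm, within the clearances.

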